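# Load a specimen cup on a track carrier and index it at the code reader

### The arm

A 6-joint arm with a two-finger parallel gripper is mounted at the origin on a cart in front of the work surface, level with it; the furniture and walls round the work are solid. World frame = base frame: x ahead of the robot, y to its left, z up, the work surface at z = 0. Lengths are in m, angles in rad, forces in N, time in s.
With the tool pointing down it reaches from about 0.35 to 0.85 m from the base axis. Payload 8.1 kg.
Tool frame: the origin (TCP) lies at the centre of the arm's flange, where the gripper is bolted on; the fingertips stand 186 mm ahead of it and the grasp point (between the pads) lies 167 mm ahead of it; z points along the fingers, y is the line along which they close (so a half turn about z gives the same grasp; the last joint's range is limited). The gripper opens to 93 mm and grips with 3 to 60 N. Pads are 15 mm wide; open, the fingers measure 128 mm over their backs; the gripper's body (75 mm by 188 mm) begins 65 mm behind the grasp point.
Start: joints at [-1.325, 0.13, 1.488, -0, 1.523, -0.085], TCP at [0.195, -0.567, 0.405] pointing down, gripper open.
Joint ranges: [-2.96, 2.96], [-0.89, 2.26], [0.02, 2.5], [-1.34, 4.48], [0, 2.73], [-2.66, 2.66]. Speed limits (rad/s): [2.39, 2.39, 2.79, 3.14, 3.14, 3.14].

### API

Orientations are given as a rotation vector (axis times angle).
In Python, from plant import read_state, read_camera, camera_params, robot gives the robot as it stands.
- The arm moves only by the tool carry_out, never from a script. Its argument "targets" is a list of rows, each an object of numbers: "hand": the opening in per cent of the stroke, from 0 (shut) to 100 (fully open); "x", "y", "z": the shift along the tool's x, y, z in m; "ax", "ay", "az": the turn, a rotation vector about the tool's x, y, z in rad. In form: [{"hand": .., "x": .., "y": .., "z": .., "ax": .., "ay": .., "az": ..}, ...]. A call has 1 to 8 rows; each row is the pose to reach, as a shift and turn from the pose commanded when the call began, along the tool's axes at that moment; what a row does not reach only later rows make up. A row lasts 1/8 s, in which the tool goes at most 62.5 mm and 10.7 degrees, less where a joint would pass 70% of its speed; a pose out of reach is approached as far as the arm can. A call with a gripper value outside its range is refused whole. The fingers move at their own pace and stop on an object; "newtons" is the grip in N (left out, the last holds). Time passes only in rows, so rows that repeat a pose let the fingers close. It gives the time, the measured TCP pose, the force, the opening and the grip force at its end, in the units of the state.
- read_state(): the state, without advancing time (a new reading comes with each control period).
- read_camera(name): name is "scene" or "top"; returns (picture, depth): 384x512x3 uint8, blue, green, red; 384x512 float32, m along the optical axis (not along the pixel's ray), 0 where there is no reading.
- camera_params(name): a dict with "fx", "fy", "cx", "cy" (pixels), "position" and "rotation" of the camera in the world. Camera axes: x right, y up, looking along -z (the intrinsics and any distortion apply to the point x, -y, -z); pixel columns grow to the right and rows downward; lengths in m; the calibration is good to about 2 mm. A picture is of the moment at which its call begins. camera_params takes no time and is no camera call.
- robot.close_job(): hands the job in; it is judged then, once.
The state is a dict: "t": time; "q": joint angles; "dq": joint speeds; "joint_torque": joint torques, N m; "tool_pos": TCP position; "orientation": TCP orientation; "force": force on the tool from outside, world axes, zero at the start; "wrist_torque": the same for the moment, N m; "opening": finger opening in m; "gripper_force": force on a finger pad.
Only numpy, scipy, OpenCV 4.12 (cv2) and the standard library are available. Lean on these libraries where they do the work, as an engineer would, in place of code of your own. Each camera call takes 0.05 s, during which the arm holds its last target. There are 200 camera calls.

### The job

Set the closed specimen cup down into the round nest of the track carrier while the carrier is still in the loading lane. Then take the carrier by its knob and slide it along the guide rails, round the bend, up to the code reader until the spring roller beside the lane clicks into the notch in the carrier's side, and let go. The rails are only clamped on by hand, so feel your way: never force the carrier against them if it binds, keep the cup upright in its nest, and leave everything else where it stands.

Things in the scene. Friction and masses are not known exactly. Their poses are not given: they have to be found in the camera images.
- track: Fixed grey L-shaped base plate, 8 mm thick, carrying rails, roller and reader. Origin: at worktop level where the centre lines of its two straight lanes cross. The groove runs in from y = 210 mm (closed end) along x = 0 in -y, round a quarter bend from (0, 85) to (85, 0) mm, then in +x along y = 0 to x = 232 mm (closed end). Loading lane: along y. Reader lane: along x.
- bend_centre (a point): Nominal centre of the bend, (85, 85) mm from the track's origin; the groove's centre line is an arc of 85 mm radius round it. The rail set is clamped in slots, up to 9 mm either way along the track's y, so bend and reader lane truly lie up to 9 mm off in y, unmeasured; the loading lane keeps its line. Groove 12 mm wide, rail strips 14 mm wide each side, tops 21 mm above the worktop.
- lane_end (a point): Nominal place of the knob's axis when the carrier is indexed: 160 mm along x from the track's origin, 21 mm above the worktop. The reader stand, with the roller, is clamped by hand: truly 148 to 172 mm, unmeasured. Roller housing on the -y side: 40 mm high, near face 52 mm off the centre line. The white reader head, 117 mm high, stands across the lane 120 mm beyond the knob.
- carrier: White plastic sled, 0.45 kg, in the loading lane. Origin: on the knob's axis at worktop level; +x is its front (travel). Two pins 10 mm across run in the groove (1 mm play each side), one under the knob, one 44 mm ahead; flanges under the rails let it lift 2 mm at most. Reaches 22 mm behind the knob, 98 ahead, 40 aside, top 33 mm high. Over 40 N on the track, all contacts added, is forcing it.
- knob (a point): Middle of the carrier's upright round knob, 64 mm above the worktop: 18 mm in diameter from 47 to 82 mm above the worktop, neck below it 13 mm. It stands over the rear pin, so its axis follows the groove's centre line, and it may turn in the grip. The carrier slides with 1 to 2 N of friction when free. Ahead of it: 19 mm free to the nest wall (top 47 mm high), 26 mm to the cup.
- nest (a point): Centre of the carrier's nest floor, 62 mm ahead of the knob, 33 mm above the worktop. Round wall: 59 mm inside diameter, 14 mm high, 4 mm thick, open at the top. Axes as the carrier's.
- cup: Closed white specimen cup with a white screw lid, 60 mm high: body 54 mm across, lid 59 mm across from 46 mm height up; 34 g. Origin: centre of its underside, z up. It starts standing on the worktop, inside the L of the track.
- index_roller (a joint): Spring roller reaching into the reader lane from its -y side, pushed back in m: 0 free, 3 to 5 mm while the carrier's side strip runs past, under 1 mm in the notch between the strips (30 mm ahead of the knob). Spring 3.6 N plus 0.6 N/mm. The nose slant eases it out for 3 to 5 N; in the notch its steep sides resist (5 to 7 N drags the carrier on past it) and centre it if let go within 1.5 mm.
- jar: Small glass jar with a white cap, 46 mm across, 78 mm high, beyond the cup; to be left alone. Origin: centre of its underside.
- blue_flask: Blue wash bottle, 54 mm across, 120 mm high, on the right; to be left alone. Origin: centre of its underside.
- grey_case: Flat grey case, 100 x 130 x 39 mm, on the left; to be left alone. Origin: centre of its underside.
Not all that is in view belongs to the job. What is shaped like the cup but turquoise is not meant.

How it is judged:
By the outcome, as a careful person would: the job done as asked, in the order asked, and still so for the second after the job is handed in, with the robot touching nothing.
It also fails if it takes over 72 s, if anything falls off the work surface, if the arm or the gripper's body presses on something with over 40 N, if the wrist force passes 120 N, or if a joint passes its speed limit or range.

## Working session

There is one attempt and no reset: what is moved stays moved. The work goes in short steps, Python scripts to look and compute and a tool call to move; the robot and the scene stay as the last step left them, time stands still between calls to the robot, and variables do not carry over. Pictures are saved under pics/ and viewed, at most 10 in all, crops included, and the job is handed in when it is done.

Besides the shell and the picture viewer there is one more tool, called by a JSON object that holds its "op" and its "data". carry_out: Moves the arm, as the interface text tells. Its arguments: {"type":"object","properties":{"targets":{"type":"array","items":{"type":"object","properties":{"hand":{"type":"number"},"x":{"type":"number"},"y":{"type":"number"},"z":{"type":"number"},"ax":{"type":"number"},"ay":{"type":"number"},"az":{"type":"number"}}}},"newtons":{"type":"number"}},"required":["targets"]}

```bash
mkdir -p pics; ls; python3 - <<'E'
from plant import *
import cv2,numpy as np
for n in("top","scene"):
    p,d=read_camera(n);cv2.imwrite(f"pics/{n}0.png",p);np.savez(f"/tmp/{n}0.npz",p=p,d=d);print(n,camera_params(n))
print(read_state())
E
```

```text
pics
top {'fx': 432.65155678617936, 'fy': 432.65155678617936, 'cx': 255.1658746941718, 'cy': 188.6645147919293, 'position': array([0.48200845, 0.01646746, 1.39383272]), 'rotation': array([ 0.06428026, -0.09861412, -1.58877156])}
scene {'fx': 391.8343085212901, 'fy': 391.8343085212901, 'cx': 254.40418757831503, 'cy': 192.9336259274371, 'position': array([-0.09895529,  0.61211996,  0.76632748]), 'rotation': array([ 0.48303506, -1.03797672, -2.05717832])}
{'t': 0.1, 'q': array([-1.32540462e+00,  1.31120859e-01,  1.48912321e+00, -3.02998725e-05,
        1.52299376e+00, -8.53614041e-02]), 'dq': array([-6.07510829e-04,  2.63169810e-04, -1.91763004e-03,  3.45161651e-04,
       -5.70062781e-05,  4.39814544e-05]), 'joint_torque': array([ 6.07994389e-04, -5.61344433e+01, -4.93094265e+01,  7.70585239e-02,
        2.92923313e-02, -8.30971908e-05]), 'tool_pos': array([ 0.19484467, -0.56728183,  0.40379696]), 'orientation': array([-3.09711459e+00, -5.16913505e-01,  2.53811310e-04]), 'force': array([ 0.29927408,  0.39168141, -0.49563715]), 'wrist_torque': array([-0.03153657,  0.00337666, -0.00143947]), 'gripper_force': 0.0, 'opening': 0.09321747251706201}
```

View pics/top0.png

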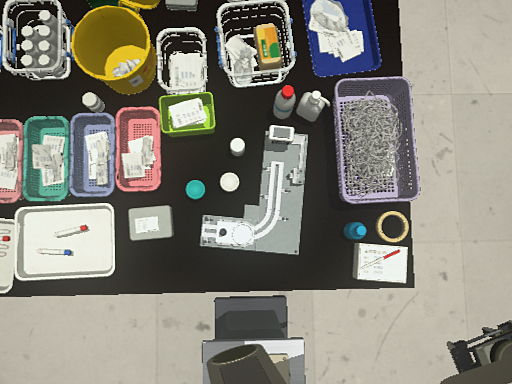

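View pics/scene0.png

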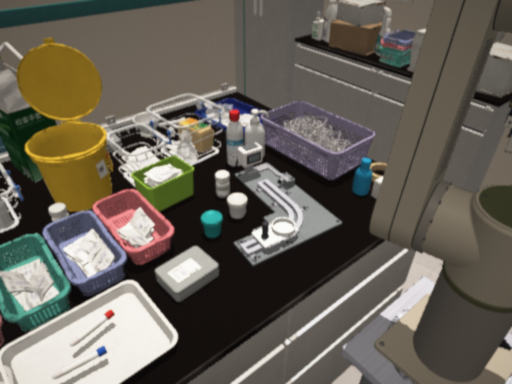

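The top view shows the carrier at about (228,232) with its black knob at about (222,232), the cup at (229,182), the jar at (237,147) and the turquoise decoy at (195,189). The L-shaped plate has its corner at about (300,253) and the reader at (282,132).

```bash
cat > h.py <<'E'
import numpy as np,cv2
from plant import *
from scipy.spatial.transform import Rotation as R
def ray(n,u,v):
    c=camera_params(n);d=np.array([(u-c['cx'])/c['fx'],-(v-c['cy'])/c['fy'],-1.])
    return c['position'],R.from_rotvec(c['rotation']).apply(d)
def onz(n,u,v,z):
    p,d=ray(n,u,v);return p+d*(z-p[2])/d[2]
def proj(n,P):
    c=camera_params(n);q=R.from_rotvec(c['rotation']).inv().apply(np.atleast_2d(P)-c['position'])
    return np.c_[c['cx']-c['fx']*q[:,0]/q[:,2],c['cy']+c['fy']*q[:,1]/q[:,2]]
def cloud(n,d):
    c=camera_params(n);v,u=np.mgrid[:384,:512]
    L=np.stack([(u-c['cx'])/c['fx']*d,-(v-c['cy'])/c['fy']*d,-d],-1)
    return L@R.from_rotvec(c['rotation']).as_matrix().T+c['position']
E
python3 - <<'E'
from h import *
a=np.load('/tmp/top0.npz');p,d=a['p'],a['d']
X=cloud('top',d)
for u,v in[(160,250),(290,200),(290,245),(229,182),(237,147),(195,189),(240,232),(222,232),(282,132)]:print(u,v,X[v,u].round(4),p[v,u])
cv2.imwrite('pics/c1.png',cv2.resize(p[115:265,190:320],None,fx=4.6,fy=4.0*1,interpolation=cv2.INTER_CUBIC)) if 0 else cv2.imwrite('pics/c1.png',cv2.resize(p[115:263,190:320],None,fx=4,fy=4,interpolation=cv2.INTER_CUBIC))
b=np.load('/tmp/scene0.npz')['p'];cv2.imwrite('pics/c2.png',cv2.resize(b[140:270,190:350],None,fx=4.6,fy=4.6,interpolation=cv2.INTER_CUBIC))
E
```

```text
160 250 [0.4362 0.29   0.0054] [36 41 43]
290 200 [ 0.5872 -0.1271  0.0035] [165 172 163]
290 245 [ 0.4431 -0.123   0.0028] [165 172 163]
229 182 [0.6425 0.0667 0.0595] [231 242 237]
237 147 [0.7494 0.0398 0.0744] [234 243 238]
195 189 [0.6227 0.172  0.0593] [182 193  61]
240 232 [0.4876 0.0356 0.032 ] [244 244 238]
222 232 [0.4885 0.0893 0.0784] [97 97 93]
282 132 [ 0.7846 -0.0972  0.1161] [143 150 145]
```

View pics/c1.png

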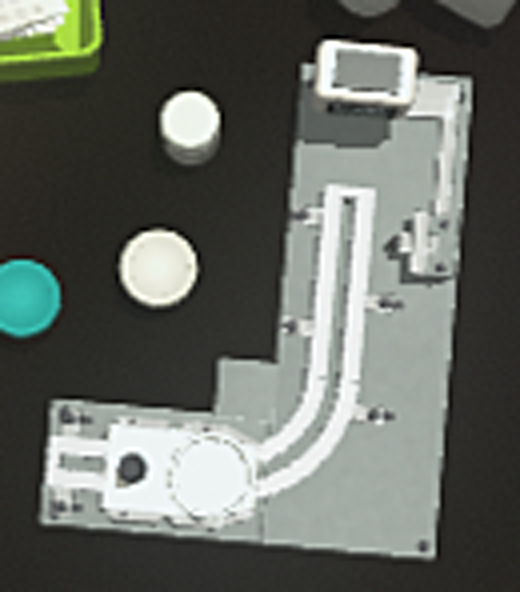

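View pics/c2.png

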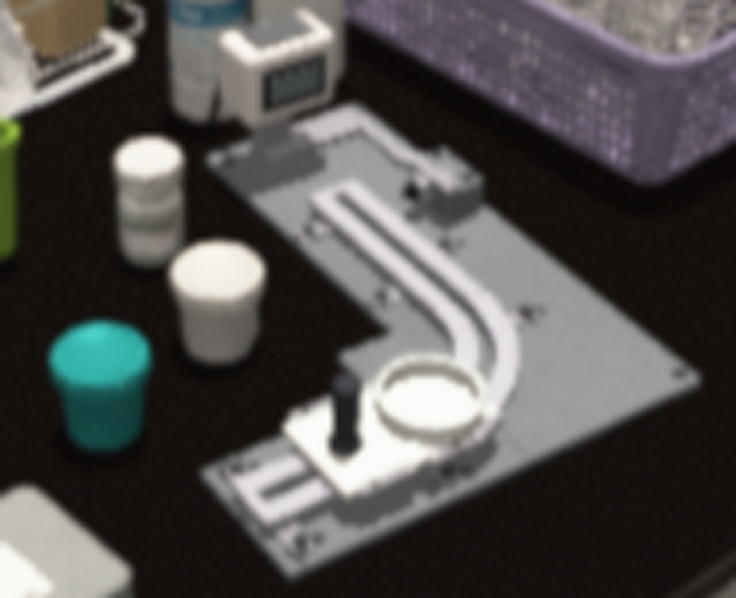

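Top crop (4x): knob top at (132,468), nest centre at about (211,476), reader lane rails from (350,190) to (340,370), roller housing at (428,245). The scene crop shows the same layout with the black knob upright at (345,410) and the cup at (218,300).

```bash
python3 - <<'E'
from h import *
p=np.load('/tmp/top0.npz')['p'];s=np.load('/tmp/scene0.npz')['p']
f=lambda x,y:(190+(x+.5)/4-.5,115+(y+.5)/4-.5)
W=lambda x,y,z:onz('top',*f(x,y),z)
hsv=cv2.cvtColor(p,cv2.COLOR_BGR2HSV).astype(int);V=hsv[...,2];S=hsv[...,1]
# plate edges: subpixel crossing of V=90 along rows/cols
def cross(line,th=90):
    for i in range(len(line)-1):
        a,b=line[i],line[i+1]
        if (a<th)!=(b<th):return i+(th-a)/(b-a)
def fit(P):
    P=np.array(P);P=P[~np.isnan(P).any(1)]
    vx,vy,x0,y0=cv2.fitLine(P[:,:2].astype(np.float32),cv2.DIST_HUBER,0,1e-5,1e-5).ravel();
    return np.array([x0,y0]),np.array([vx,vy])*(1 if abs(vx)>abs(vy) and vx>0 or abs(vy)>abs(vx) and vy>0 else -1)
E1=[onz('top',320-cross(V[v,320:290:-1]),v,.008) for v in range(145,245,3)]
E2=[onz('top',u,265-cross(V[265:235:-1,u]),.008) for u in range(205,296,3)]
# inner left edge of reader branch
E3=[onz('top',250+cross(V[v,250:270]),v,.008) for v in range(155,203,3)]
for n,E in(('right',E1),('bottom',E2),('left',E3)):
    o,d=fit(E);print(n,o.round(4),np.degrees(np.arctan2(d[1],d[0])).round(2))
# rails of the reader lane (white V>215?) row profile
print(V[180,255:300]);print(V[232,200:215])
G=[];OL=[];OR=[]
for v in range(166,202,2):
    m=np.where((V[v]>205)&(np.arange(512)>262)&(np.arange(512)<290))[0]
    if len(m):
        l,r=m.min(),m.max()
        l2=l-1+(205-V[v,l-1])/(V[v,l]-V[v,l-1]);r2=r+(V[v,r]-205)/(V[v,r]-V[v,r+1])
        G.append(onz('top',(l2+r2)/2,v,.021)); OL.append((l2,r2))
o,d=fit(G);print('lane',o.round(4),np.degrees(np.arctan2(d[1],d[0])).round(2),np.array(OL).round(1).tolist())
# load lane rear part columns
for u in range(202,216,2):
    m=np.where((V[:,u]>205)&(np.arange(384)>222)&(np.arange(384)<245))[0]
    if len(m):print(u,m.min(),m.max(),onz('top',u,(m.min()+m.max())/2,.021).round(4))
# knob
def blob(n,img,mask,roi):
    x0,y0,x1,y1=roi;m=np.zeros(mask.shape,np.uint8);m[y0:y1,x0:x1]=mask[y0:y1,x0:x1]
    k,l,st,c=cv2.connectedComponentsWithStats(m);i=1+st[1:,4].argmax();return c[i],st[i],(l==i).astype(np.uint8)
g=cv2.cvtColor(p,cv2.COLOR_BGR2GRAY);gs=cv2.cvtColor(s,cv2.COLOR_BGR2GRAY)
c,st,_=blob('top',p,(g<150),(216,225,230,240));print('knob top',c,st,onz('top',*c,.082).round(4))
c,st,_=blob('top',p,((g>150)&(S<60)),(215,170,245,195));print('cup',c,st,onz('top',*c,.06).round(4))
c,st,_=blob('top',p,((g>150)&(S<60)),(228,135,250,162));print('jar',c,st,onz('top',*c,.075).round(4))
c,st,_=blob('s',s,(gs>110)&(cv2.cvtColor(s,cv2.COLOR_BGR2HSV)[...,1]<60),(225,190,249,222));print('cup scene',c,st,onz('scene',238,199,.06).round(4))
ring=W(211,476,.047);print('ring',ring.round(4));print('reader',W(367,72,.117).round(4),'housing',W(428,243,.04).round(4),'lane end',W(350,188,.021).round(4))
E
```

```text
right [ 0.6045 -0.1692] -6.44
bottom [ 0.4268 -0.0215] 83.57
left [ 0.6588 -0.0338] -6.49
[ 49  47  47  48  45  42 113 177 167 168 170 170 173 139 161 251 241 240
 236 182 173 145 161 251 242 240 238 199 170 172 174 175 174 179 159  90
  87 160 238 219 214 199 168 175 166]
[ 28 131 234 241 231 219 208 172 194 174 177 170 154 155 155]
lane [ 0.642  -0.0796] -6.34 [[270.8, 283.3], [267.6, 282.8], [265.6, 282.6], [270.4, 282.6], [270.0, 282.4], [269.7, 282.3], [269.5, 282.3], [269.5, 281.8], [269.3, 281.6], [269.0, 281.4], [268.7, 281.4], [268.7, 281.0], [268.5, 283.0], [268.3, 287.1], [268.4, 280.6], [264.6, 280.4], [265.0, 280.3], [267.5, 280.2]]
202 227 235 [0.4933 0.1553 0.021 ]
204 224 239 [0.4916 0.149  0.021 ]
206 223 239 [0.493  0.1427 0.021 ]
208 224 236 [0.496  0.1364 0.021 ]
210 225 236 [0.4943 0.1302 0.021 ]
212 225 236 [0.4942 0.1239 0.021 ]
214 225 237 [0.4925 0.1176 0.021 ]
knob top [222.42222222 231.86666667] [219 228   8   8  45] [0.4889 0.0878 0.082 ]
cup [229.05714286 181.40357143] [220 173  19  18 280] [0.6443 0.0664 0.06  ]
jar [237.04347826 144.49068323] [230 138  15  14 161] [0.7571 0.0395 0.075 ]
cup scene [236.73255814 199.55426357] [227 192  21  16 258] [0.64   0.0631 0.06  ]
ring [0.4824 0.0281 0.047 ]
reader [ 0.7825 -0.0952  0.117 ] housing [ 0.6621 -0.1466  0.04  ] lane end [ 0.7103 -0.0874  0.021 ]
```

```bash
python3 - <<'E'
from h import *
p=np.load('/tmp/top0.npz')['p'];s=np.load('/tmp/scene0.npz')['p']
V=p.max(2).astype(int)
K=np.array([.4889,.0878]);C=np.array([.6443,.0664])
yaw=np.radians(-6.45);ex=np.array([np.cos(yaw),np.sin(yaw)]);ey=np.array([-ex[1],ex[0]])
# scene checks
gs=s.max(2).astype(int)
for z in(.05,.06,.07,.08):
    u,v=proj('scene',[*K,z])[0];r=int(round(v));row=gs[r,int(u)-12:int(u)+13];w=np.clip(130-row,0,None)
    print('knob z',z,'pred',u.round(2),v.round(2),'dark centre u',((np.arange(25)+int(u)-12)*w).sum()/w.sum())
print('knob dark rows',[(v,gs[v,int(proj('scene',[*K,.07])[0][0])]) for v in range(214,242)])
# cup lid in scene: contour extents vs predicted
t=np.linspace(0,2*np.pi,90)
def circ(c,r,z):return np.c_[c[0]+r*np.cos(t),c[1]+r*np.sin(t),np.full(90,z)]
q=np.r_[proj('scene',circ(C,.0295,.06)),proj('scene',circ(C,.0295,.046))]
print('cup pred scene',q.min(0).round(1),q.max(0).round(1))
m=((gs>110)&(np.arange(512)[None]>220)&(np.arange(512)[None]<255)).astype(np.uint8);m[:186]=0;m[222:]=0
k,l,st,cc=cv2.connectedComponentsWithStats(m);print(st[1:],cc[1:].round(1))
q=proj('top',circ(C,.0295,.06));print('cup pred top',q.min(0).round(1),q.max(0).round(1),'obs x 220..238 y 173..190')
# groove (dark line inside) of reader lane, track coords rel to knob
def tr(P):d=P[:2]-K;return np.array([d@ex,d@ey])
a=[]
for v in range(164,203):
    r=V[v]; ii=np.arange(264,288)
    br=[i for i in ii if r[i]>215]
    # left rail peak & right rail peak rising edges (rail left sides are sharp)
    e=[i-1+(205-r[i-1])/(r[i]-r[i-1]) for i in range(266,286) if r[i-1]<=205<r[i]]
    f=[i+(r[i]-205)/(r[i]-r[i+1]) for i in range(266,286) if r[i]>205>=r[i+1]]
    if len(e)>=1 and len(f)==2 and len(e)==2:
        a.append(np.r_[v,(e[0]+f[1])/2,(f[0]+e[1])/2,tr(onz('top',(e[0]+f[1])/2,v,.021)),f[1]-e[0]])
a=np.array(a);print(a[::2].round(4));print('median lane y rel knob',np.median(a[:,4]),len(a))
f4=lambda x,y:(190+(x+.5)/4-.5,115+(y+.5)/4-.5)
for n,pt,z in(('ring',(211,476),.047),('loadend',(45,463),.021),('laneend',(350,187),.021),('housing',(428,243),.04),('reader',(367,72),.117)):
    print(n,tr(onz('top',*f4(*pt),z)).round(4))
print('track dir: cup rel knob',tr(C))
st=read_state();M=R.from_rotvec(st['orientation']).as_matrix();print(M.round(3))
E
```

```text
knob z 0.05 pred 264.81 231.95 dark centre u 264.6240208877285
knob z 0.06 pred 264.89 229.18 dark centre u 262.6038095238095
knob z 0.07 pred 264.97 226.38 dark centre u 258.8078703703704
knob z 0.08 pred 265.06 223.56 dark centre u 259.09956395348837
knob dark rows [(214, np.int64(21)), (215, np.int64(37)), (216, np.int64(76)), (217, np.int64(105)), (218, np.int64(98)), (219, np.int64(69)), (220, np.int64(47)), (221, np.int64(57)), (222, np.int64(73)), (223, np.int64(76)), (224, np.int64(69)), (225, np.int64(53)), (226, np.int64(38)), (227, np.int64(34)), (228, np.int64(34)), (229, np.int64(35)), (230, np.int64(34)), (231, np.int64(33)), (232, np.int64(34)), (233, np.int64(33)), (234, np.int64(33)), (235, np.int64(33)), (236, np.int64(39)), (237, np.int64(45)), (238, np.int64(72)), (239, np.int64(134)), (240, np.int64(192)), (241, np.int64(238))]
cup pred scene [226.3 192.8] [246.2 208.7]
[[221 186   5   1   5]
 [248 186   7   6  26]
 [221 191   7   5  31]
 [227 192  21  17 264]
 [221 214   1   6   6]] [[223.  186. ]
 [251.9 187.7]
 [223.7 192.8]
 [236.8 199.7]
 [221.  216.5]]
cup 
[... 1082 characters left out ...]
+02  1.513000e-01 -1.539000e-01
   1.538050e+01]
 [ 1.910000e+02  2.759598e+02  2.745088e+02  1.448000e-01 -1.537000e-01
   1.496410e+01]
 [ 1.940000e+02  2.744853e+02  2.743772e+02  1.348000e-01 -1.499000e-01
   1.213280e+01]
 [ 2.000000e+02  2.738680e+02  2.737579e+02  1.155000e-01 -1.496000e-01
   1.269250e+01]
 [ 2.020000e+02  2.736541e+02  2.736209e+02  1.090000e-01 -1.494000e-01
   1.234190e+01]]
median lane y rel knob -0.1495632617227989 31
ring [ 0.0002 -0.06  ]
loadend [-0.0016  0.0713]
laneend [ 0.2405 -0.1491]
housing [ 0.1984 -0.2134]
reader [ 0.3123 -0.1489]
track dir: cup rel knob [ 0.15682035 -0.00380751]
[[ 0.946  0.325 -0.   ]
 [ 0.325 -0.946  0.002]
 [ 0.    -0.002 -1.   ]]
```

{"op": "carry_out", "data": {"targets": [{"hand":80,"x":0.03,"y":-0.0215,"z":0,"ax":0,"ay":0,"az":-0.08},{"hand":80,"x":0.07,"y":-0.05,"z":0,"ax":0,"ay":0,"az":-0.22},{"hand":80,"x":0.115,"y":-0.083,"z":0,"ax":0,"ay":0,"az":-0.38},{"hand":80,"x":0.16,"y":-0.115,"z":0,"ax":0,"ay":0,"az":-0.54},{"hand":80,"x":0.205,"y":-0.147,"z":0,"ax":0,"ay":0,"az":-0.7},{"hand":80,"x":0.25,"y":-0.18,"z":0,"ax":0,"ay":0,"az":-0.86},{"hand":80,"x":0.295,"y":-0.212,"z":0,"ax":0,"ay":0,"az":-1.0},{"hand":80,"x":0.34,"y":-0.244,"z":0,"ax":0,"ay":0,"az":-1.1275}]}}

```text
t: 1.1
tool_pos: [0.4378, -0.2246, 0.4045]
orientation: [-2.338, -2.098, 0.0]
force: [0.7, 0.3, 1.3]
opening: 0.0742
gripper_force: 0.0
```

```bash
cat >> h.py <<'E'
yaw=np.radians(-6.45);ex=np.array([np.cos(yaw),np.sin(yaw)]);ey=np.array([-ex[1],ex[0]])
def rep(goal=None):
    s=read_state();M=R.from_rotvec(s['orientation']).as_matrix();p=s['tool_pos']
    print('t',round(s['t'],2),'p',p.round(4),'yaw_y',np.degrees(np.arctan2(M[1,1],M[0,1])).round(2),'F(track)',(ex@s['force'][:2]).round(2),(ey@s['force'][:2]).round(2),s['force'][2].round(2),'op',round(s['opening'],4),'gf',s['gripper_force'])
    print('q',s['q'].round(3),'zaxis',M[:,2].round(4))
    if goal is not None:print('shift tool',(M.T@(np.array(goal)-p)).round(4))
E
python3 -c "
from h import *
rep([.6443,.0664,.30])"
```

```text
t 1.1 p [ 0.4378 -0.2246  0.4045] yaw_y -6.2 F(track) 0.67 0.37 1.34 op 0.0742 gf 0.0
q [-0.578 -0.165  1.781 -0.     1.526 -0.47 ] zaxis [-3.e-04  1.e-04 -1.e+00]
shift tool [0.3115 0.1739 0.1044]
```

{"op": "carry_out", "data": {"targets": [{"hand":80,"x":0.045,"y":0.025,"z":0,"az":0},{"hand":80,"x":0.09,"y":0.05,"z":0.01,"az":0},{"hand":80,"x":0.135,"y":0.075,"z":0.03,"az":0},{"hand":80,"x":0.18,"y":0.1,"z":0.05,"az":0},{"hand":80,"x":0.225,"y":0.124,"z":0.07,"az":0},{"hand":80,"x":0.265,"y":0.146,"z":0.09,"az":0},{"hand":80,"x":0.3,"y":0.164,"z":0.1,"az":0},{"hand":80,"x":0.313,"y":0.173,"z":0.105,"az":0}]}}

```text
schema error: expected keys hand, x, y, z, ax, ay, az
```

```bash
python3 -c "
from h import *
rep([.6443,.0664,.219])"
```

```text
t 1.1 p [ 0.4378 -0.2246  0.4045] yaw_y -6.2 F(track) 0.67 0.37 1.34 op 0.0742 gf 0.0
q [-0.578 -0.165  1.781 -0.     1.526 -0.47 ] zaxis [-3.e-04  1.e-04 -1.e+00]
shift tool [0.3115 0.1739 0.1854]
```

{"op": "carry_out", "data": {"targets": [{"hand":80,"x":0.045,"y":0.025,"z":0,"ax":0,"ay":0,"az":0},{"hand":80,"x":0.09,"y":0.05,"z":0.01,"ax":0,"ay":0,"az":0},{"hand":80,"x":0.135,"y":0.075,"z":0.03,"ax":0,"ay":0,"az":0},{"hand":80,"x":0.18,"y":0.1,"z":0.05,"ax":0,"ay":0,"az":0},{"hand":80,"x":0.225,"y":0.124,"z":0.07,"ax":0,"ay":0,"az":0},{"hand":80,"x":0.265,"y":0.146,"z":0.09,"ax":0,"ay":0,"az":0},{"hand":80,"x":0.3,"y":0.164,"z":0.1,"ax":0,"ay":0,"az":0},{"hand":80,"x":0.313,"y":0.173,"z":0.105,"ax":0,"ay":0,"az":0}]}}

```text
t: 2.1
tool_pos: [0.6445, 0.0673, 0.298]
orientation: [-2.339, -2.094, 0.002]
force: [-0.1, -1.1, 0.7]
opening: 0.0745
gripper_force: 0.0
```

```bash
python3 -c "
from h import *
rep([.6443,.0664,.219])"
```

```text
t 2.1 p [0.6445 0.0673 0.298 ] yaw_y -6.33 F(track) -0.02 -1.08 0.69 op 0.0745 gf 0.0
q [0.025 0.328 1.458 0.    1.358 0.135] zaxis [-2.3e-03  2.0e-04 -1.0e+00]
shift tool [-0.0009  0.0001  0.079 ]
```

{"op": "carry_out", "data": {"newtons": 12, "targets": [{"hand":80,"x":-0.0005,"y":0,"z":0.025,"ax":0,"ay":0,"az":0},{"hand":80,"x":-0.0005,"y":0,"z":0.055,"ax":0,"ay":0,"az":0},{"hand":80,"x":-0.0005,"y":0,"z":0.075,"ax":0,"ay":0,"az":0},{"hand":80,"x":-0.0005,"y":0,"z":0.078,"ax":0,"ay":0,"az":0},{"hand":55,"x":-0.0005,"y":0,"z":0.078,"ax":0,"ay":0,"az":0},{"hand":55,"x":-0.0005,"y":0,"z":0.078,"ax":0,"ay":0,"az":0},{"hand":50,"x":-0.0005,"y":0,"z":0.078,"ax":0,"ay":0,"az":0},{"hand":50,"x":-0.0005,"y":0,"z":0.078,"ax":0,"ay":0,"az":0}]}}

```text
t: 3.1
tool_pos: [0.6449, 0.0648, 0.2233]
orientation: [2.342, 2.092, 0.003]
force: [-0.7, -0.1, 6.5]
opening: 0.0587
gripper_force: 12.0
```

```bash
python3 -c "
from h import *
rep([.6443,.0664,.219])
s,_=read_camera('scene');cv2.imwrite('pics/s1.png',cv2.resize(s[100:250,190:350],None,fx=4.5,fy=4,interpolation=cv2.INTER_CUBIC))
"
```

```text
t 3.1 p [0.6449 0.0648 0.2233] yaw_y -6.44 F(track) -0.67 -0.13 6.47 op 0.0587 gf 12.000374794006348
q [ 0.021  0.403  1.509 -0.     1.228  0.134] zaxis [ 2.5e-03 -1.0e-04 -1.0e+00]
shift tool [ 0.0015 -0.0008  0.0043]
```

View pics/s1.png

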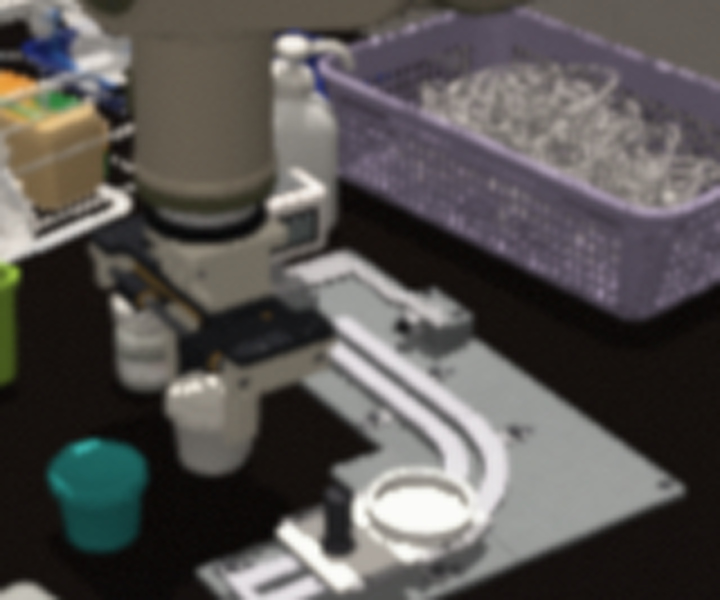

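The cup is gripped by its lid. In this view the nest is empty at (418,505) and the knob is at (337,520). Lifting next and traversing to above the nest.

{"op": "carry_out", "data": {"targets": [{"hand":50,"x":0,"y":0,"z":-0.03,"ax":0,"ay":0,"az":0},{"hand":50,"x":0,"y":0,"z":-0.08,"ax":0,"ay":0,"az":0},{"hand":50,"x":-0.005,"y":-0.02,"z":-0.105,"ax":0,"ay":0,"az":0},{"hand":50,"x":-0.02,"y":-0.06,"z":-0.11,"ax":0,"ay":0,"az":0},{"hand":50,"x":-0.038,"y":-0.105,"z":-0.11,"ax":0,"ay":0,"az":0},{"hand":50,"x":-0.053,"y":-0.143,"z":-0.11,"ax":0,"ay":0,"az":0},{"hand":50,"x":-0.0575,"y":-0.157,"z":-0.1,"ax":0,"ay":0,"az":0},{"hand":50,"x":-0.0575,"y":-0.157,"z":-0.085,"ax":0,"ay":0,"az":0}]}}

```text
t: 4.15
tool_pos: [0.4814, 0.0252, 0.307]
orientation: [2.342, 2.092, 0.002]
force: [0.1, -0.8, 0.1]
opening: 0.0586
gripper_force: 12.0
```

```bash
python3 -c "
from h import *
rep()
s,_=read_camera('scene');np.save('/tmp/s2.npy',s);cv2.imwrite('pics/s2.png',cv2.resize(s[170:270,210:340],None,fx=6,fy=6,interpolation=cv2.INTER_CUBIC))
rep()
"
```

```text
t 4.15 p [0.4814 0.0252 0.307 ] yaw_y -6.47 F(track) 0.16 -0.75 0.1 op 0.0586 gf 11.999897807836533
q [-0.054 -0.125  1.925  0.     1.339  0.059] zaxis [ 0.002 -0.    -1.   ]
t 4.2 p [0.4811 0.0254 0.3043] yaw_y -6.46 F(track) -0.92 0.02 -1.92 op 0.0584 gf 11.999928206205368
q [-0.054 -0.121  1.927  0.     1.337  0.059] zaxis [-1.5e-03  2.0e-04 -1.0e+00]
```

View pics/s2.png

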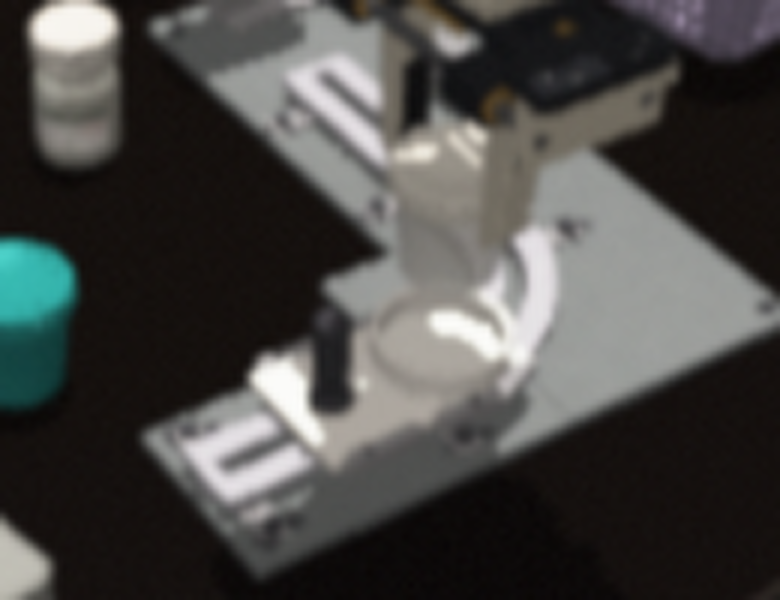

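```bash
python3 - <<'E'
from h import *
t=np.linspace(0,2*np.pi,180)
def ext(c,r,z):
    q=proj('scene',np.c_[c[0]+r*np.cos(t),c[1]+r*np.sin(t),np.full(180,z)]);q=(q-[210,170]+.5)*6-.5;return q.min(0).round(0),q.max(0).round(0)
N=(.4819,.0268);G=(.4813,.0253)
print('ring pred',ext(N,.0335,.047),'ring base',ext(N,.0335,.033))
print('cup base pred',ext(G,.027,.081),'mid',ext(G,.027,.105))
s=np.load('/tmp/s2.npy')
for v in(212,215):print(v,s[v,270:298].max(1))
for v in(224,226,228):print(v,s[v,266:300].max(1))
E
```

```text
ring pred (array([369., 284.]), array([514., 380.])) ring base (array([368., 307.]), array([512., 403.]))
cup base pred (array([389., 236.]), array([508., 313.])) mid (array([391., 196.]), array([512., 271.]))
212 [ 24  31  43  68 106 133 130 122 122 123 125 126 127 126 125 121 118 122
 128 132 129 128 128 129 113 105 144 204]
215 [146 149 151 156 156 156 147 134 127 127 128 129 129 130 129 127 128 124
 123 133 134 139 169 191 165 145 128 153]
224 [ 42  42  67 108 128 141 152 137 147 161 169 171 172 173 175 196 233 247
 249 249 249 249 247 239 234 221 172 186 233 235 229 228 228 227]
226 [ 36  47  96 152 162 155 157 162 168 170 171 171 172 171 172 172 177 187
 189 192 204 229 239 248 250 248 232 208 230 232 230 230 227 207]
228 [ 33  47  99 156 165 152 142 156 166 170 170 172 172 172 172 171 172 172
 172 171 172 173 180 204 234 246 244 233 232 237 245 238 208 160]
```

{"op": "carry_out", "data": {"targets": [{"hand":50,"x":0,"y":0,"z":0.012,"ax":0,"ay":0,"az":0},{"hand":50,"x":0,"y":0,"z":0.026,"ax":0,"ay":0,"az":0},{"hand":50,"x":0,"y":0,"z":0.038,"ax":0,"ay":0,"az":0},{"hand":50,"x":0,"y":0,"z":0.042,"ax":0,"ay":0,"az":0},{"hand":50,"x":0,"y":0,"z":0.043,"ax":0,"ay":0,"az":0},{"hand":50,"x":0,"y":0,"z":0.044,"ax":0,"ay":0,"az":0},{"hand":50,"x":0,"y":0,"z":0.044,"ax":0,"ay":0,"az":0}]}}

```text
t: 5.08
tool_pos: [0.4819, 0.0253, 0.2631]
orientation: [2.342, 2.093, 0.001]
force: [-0.4, -1.1, -0.5]
opening: 0.059
gripper_force: 12.0
```

```bash
python3 -c "
from h import *
rep()
"
```

```text
t 5.08 p [0.4819 0.0253 0.2631] yaw_y -6.45 F(track) -0.28 -1.18 -0.48 op 0.059 gf 11.99999749660492
q [-0.054 -0.072  1.961 -0.     1.252  0.059] zaxis [ 7.e-04 -0.e+00 -1.e+00]
```

{"op": "carry_out", "data": {"targets": [{"hand":50,"x":0,"y":0,"z":0.001,"ax":0,"ay":0,"az":0},{"hand":50,"x":0,"y":0,"z":0.002,"ax":0,"ay":0,"az":0},{"hand":50,"x":0,"y":0,"z":0.003,"ax":0,"ay":0,"az":0},{"hand":50,"x":0,"y":0,"z":0.004,"ax":0,"ay":0,"az":0},{"hand":50,"x":0,"y":0,"z":0.005,"ax":0,"ay":0,"az":0},{"hand":50,"x":0,"y":0,"z":0.005,"ax":0,"ay":0,"az":0}]}}

```text
t: 5.82
tool_pos: [0.4817, 0.0253, 0.2576]
orientation: [-2.343, -2.093, 0.0]
force: [-0.0, -0.5, -0.3]
opening: 0.0587
gripper_force: 12.0
```

{"op": "carry_out", "data": {"targets": [{"hand":50,"x":0,"y":0,"z":0.001,"ax":0,"ay":0,"az":0},{"hand":50,"x":0,"y":0,"z":0.002,"ax":0,"ay":0,"az":0},{"hand":50,"x":0,"y":0,"z":0.002,"ax":0,"ay":0,"az":0}]}}

```text
t: 6.2
tool_pos: [0.4818, 0.0253, 0.2558]
orientation: [2.343, 2.093, 0.0]
force: [-0.1, -0.9, 1.7]
opening: 0.0586
gripper_force: 12.0
```

{"op": "carry_out", "data": {"targets": [{"hand":50,"x":0,"y":0,"z":0.001,"ax":0,"ay":0,"az":0},{"hand":50,"x":0,"y":0,"z":0.001,"ax":0,"ay":0,"az":0}]}}

```text
t: 6.45
tool_pos: [0.4821, 0.0252, 0.2555]
orientation: [2.342, 2.092, 0.001]
force: [-0.9, -0.1, 6.1]
opening: 0.0584
gripper_force: 12.0
```

{"op": "carry_out", "data": {"targets": [{"hand":66,"x":0,"y":0,"z":0,"ax":0,"ay":0,"az":0},{"hand":72,"x":0,"y":0,"z":0,"ax":0,"ay":0,"az":0},{"hand":74,"x":0,"y":0,"z":0,"ax":0,"ay":0,"az":0},{"hand":74,"x":0,"y":0,"z":-0.006,"ax":0,"ay":0,"az":0},{"hand":74,"x":0,"y":0,"z":-0.02,"ax":0,"ay":0,"az":0},{"hand":74,"x":0,"y":0,"z":-0.045,"ax":0,"ay":0,"az":0},{"hand":60,"x":0.01,"y":0,"z":-0.055,"ax":0,"ay":0,"az":0},{"hand":50,"x":0.035,"y":0,"z":-0.06,"ax":0,"ay":0,"az":0}]}}

```text
t: 7.45
tool_pos: [0.4861, 0.0603, 0.3162]
orientation: [2.343, 2.09, 0.003]
force: [0.2, 0.2, -0.3]
opening: 0.0533
gripper_force: 0.0
```

{"op": "carry_out", "data": {"targets": [{"hand":45,"x":0.026,"y":0,"z":0,"ax":0,"ay":0,"az":0},{"hand":45,"x":0.026,"y":0,"z":0,"ax":0,"ay":0,"az":0}]}}

```text
t: 7.7
tool_pos: [0.4886, 0.0877, 0.315]
orientation: [-2.34, -2.096, -0.001]
force: [0.1, -1.5, -0.1]
opening: 0.0421
gripper_force: 0.0
```

```bash
python3 -c "
from h import *
rep([.4889,.0878,.235])
s,_=read_camera('scene');np.save('/tmp/s3.npy',s);cv2.imwrite('pics/s3.png',cv2.resize(s[150:270,210:340],None,fx=5,fy=5,interpolation=cv2.INTER_CUBIC))
"
```

```text
t 7.7 p [0.4886 0.0877 0.315 ] yaw_y -6.31 F(track) 0.26 -1.45 -0.12 op 0.0421 gf 0.0
q [ 0.074 -0.091  1.879  0.     1.353  0.184] zaxis [ 4.e-04  4.e-04 -1.e+00]
shift tool [0.0001 0.0003 0.08  ]
```

View pics/s3.png

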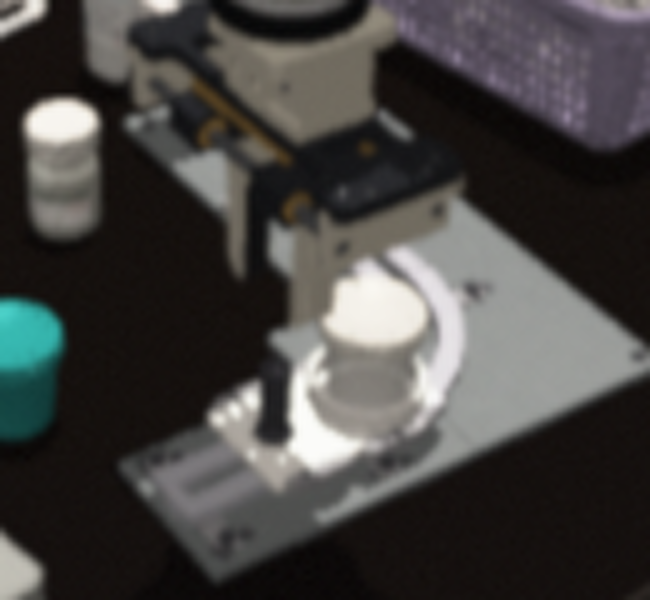

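The cup stands upright in its nest at (375,350). The open gripper is above the knob at (275,400).

{"op": "carry_out", "data": {"newtons": 8, "targets": [{"hand":45,"x":0,"y":0,"z":0.02,"ax":0,"ay":0,"az":0},{"hand":45,"x":0,"y":0,"z":0.045,"ax":0,"ay":0,"az":0},{"hand":45,"x":0,"y":0,"z":0.068,"ax":0,"ay":0,"az":0},{"hand":45,"x":0,"y":0,"z":0.078,"ax":0,"ay":0,"az":0},{"hand":45,"x":0,"y":0,"z":0.079,"ax":0,"ay":0,"az":0}]}}

```text
t: 8.38
tool_pos: [0.4883, 0.0856, 0.2353]
orientation: [-2.343, -2.092, 0.002]
force: [-0.2, -0.2, 0.8]
opening: 0.0418
gripper_force: 0.0
```

{"op": "carry_out", "data": {"newtons": 8, "targets": [{"hand":30,"x":0,"y":0,"z":0,"ax":0,"ay":0,"az":0},{"hand":22,"x":0,"y":0,"z":0,"ax":0,"ay":0,"az":0},{"hand":15,"x":0,"y":0,"z":0,"ax":0,"ay":0,"az":0},{"hand":10,"x":0,"y":0,"z":0,"ax":0,"ay":0,"az":0},{"hand":10,"x":0,"y":0,"z":0,"ax":0,"ay":0,"az":0}]}}

```text
t: 9.0
tool_pos: [0.4889, 0.086, 0.2363]
orientation: [2.342, 2.093, 0.001]
force: [0.1, 0.6, 3.0]
opening: 0.0179
gripper_force: 8.0
```

```bash
python3 -c "
from h import *
rep([.4889,.0878,.235])
"
```

```text
t 9.0 p [0.4889 0.086  0.2363] yaw_y -6.44 F(track) 0.06 0.62 2.99 op 0.0179 gf 8.00048366189003
q [0.071 0.003 1.942 0.    1.196 0.183] zaxis [ 1.1e-03  2.0e-04 -1.0e+00]
shift tool [ 0.0018 -0.0002  0.0013]
```

{"op": "carry_out", "data": {"targets": [{"hand":10,"x":-0.002,"y":0,"z":-0.0005,"ax":0,"ay":0,"az":0},{"hand":10,"x":-0.006,"y":0,"z":-0.0005,"ax":0,"ay":0,"az":0},{"hand":10,"x":-0.01,"y":0,"z":-0.0005,"ax":0,"ay":0,"az":0},{"hand":10,"x":-0.014,"y":0,"z":-0.0005,"ax":0,"ay":0,"az":0}]}}

```text
t: 9.5
tool_pos: [0.4871, 0.0717, 0.2364]
orientation: [2.343, 2.093, 0.0]
force: [-0.3, 1.9, 5.0]
opening: 0.0179
gripper_force: 8.0
```

```bash
python3 -c "
from h import *
rep([.4889,.0878,.235])
"
```

```text
t 9.5 p [0.4871 0.0717 0.2364] yaw_y -6.45 F(track) -0.51 1.85 5.03 op 0.0179 gf 8.000410795211792
q [ 0.042 -0.008  1.953  0.     1.197  0.155] zaxis [ 3.e-04  1.e-04 -1.e+00]
shift tool [0.0162 0.     0.0014]
```

{"op": "carry_out", "data": {"targets": [{"hand":10,"x":-0.005,"y":0,"z":-0.0005,"ax":0,"ay":0,"az":0},{"hand":10,"x":-0.011,"y":0,"z":-0.001,"ax":0,"ay":0,"az":0},{"hand":10,"x":-0.017,"y":0,"z":-0.001,"ax":0,"ay":0,"az":0},{"hand":10,"x":-0.023,"y":0,"z":-0.001,"ax":0,"ay":0,"az":0},{"hand":10,"x":-0.029,"y":0,"z":-0.001,"ax":0,"ay":0,"az":0},{"hand":10,"x":-0.035,"y":0,"z":-0.001,"ax":0,"ay":0,"az":0}]}}

```text
t: 10.25
tool_pos: [0.4833, 0.0369, 0.2375]
orientation: [2.343, 2.093, 0.001]
force: [0.9, 3.2, 2.4]
opening: 0.0178
gripper_force: 8.0
```

```bash
python3 -c "
from h import *
rep([.4889,.0878,.235])
c,_=read_camera('top');cv2.imwrite('pics/t4.png',cv2.resize(c[115:263,190:320],None,fx=4,fy=4,interpolation=cv2.INTER_CUBIC))
"
```

```text
t 10.25 p [0.4833 0.0369 0.2375] yaw_y -6.45 F(track) 0.56 3.26 2.37 op 0.0178 gf 8.001579567790031
q [-0.03  -0.031  1.973  0.     1.199  0.083] zaxis [ 8.e-04  2.e-04 -1.e+00]
shift tool [ 0.0512 -0.0001  0.0026]
```

{"op": "carry_out", "data": {"targets": [{"hand":10,"x":-0.0055,"y":0,"z":-0.0005,"ax":0,"ay":0,"az":0},{"hand":10,"x":-0.0105,"y":0,"z":-0.0005,"ax":0,"ay":0,"az":0},{"hand":10,"x":-0.0155,"y":0,"z":-0.0005,"ax":0,"ay":0,"az":0},{"hand":10,"x":-0.02,"y":0.0001,"z":-0.0005,"ax":0,"ay":0,"az":0},{"hand":10,"x":-0.025,"y":0.0005,"z":-0.0005,"ax":0,"ay":0,"az":0},{"hand":10,"x":-0.0303,"y":0.0013,"z":-0.0005,"ax":0,"ay":0,"az":0}]}}

```text
t: 11.05
tool_pos: [0.481, 0.0068, 0.2379]
orientation: [-2.343, -2.093, -0.0]
force: [0.4, 5.8, 4.7]
opening: 0.0182
gripper_force: 8.0
```

```bash
python3 -c "
from h import *
rep([.4889,.0878,.235])
"
```

```text
t 11.05 p [0.481  0.0068 0.2379] yaw_y -6.44 F(track) -0.26 5.83 4.69 op 0.0182 gf 8.000713437795639
q [-0.093 -0.042  1.983  0.     1.201  0.02 ] zaxis [ 1.e-04  3.e-04 -1.e+00]
shift tool [ 0.0814 -0.0012  0.0029]
```

```bash
python3 -c "
from h import *
s,_=read_camera('scene');np.save('/tmp/s5.npy',s)
t,_=read_camera('top')
a=cv2.resize(s[160:270,220:340],None,fx=4,fy=4,interpolation=cv2.INTER_CUBIC)
b=cv2.resize(t[160:270,195:275],None,fx=4,fy=4,interpolation=cv2.INTER_CUBIC)
cv2.imwrite('pics/m5.png',np.hstack([a,b]))
rep()
"
```

```text
t 11.15 p [0.4809 0.0062 0.2375] yaw_y -6.47 F(track) 0.65 -0.41 0.43 op 0.0179 gf 8.000051826238632
q [-9.300e-02 -4.100e-02  1.983e+00 -1.000e-03  1.200e+00  2.000e-02] zaxis [-4.e-04 -1.e-03 -1.e+00]
```

View pics/m5.png

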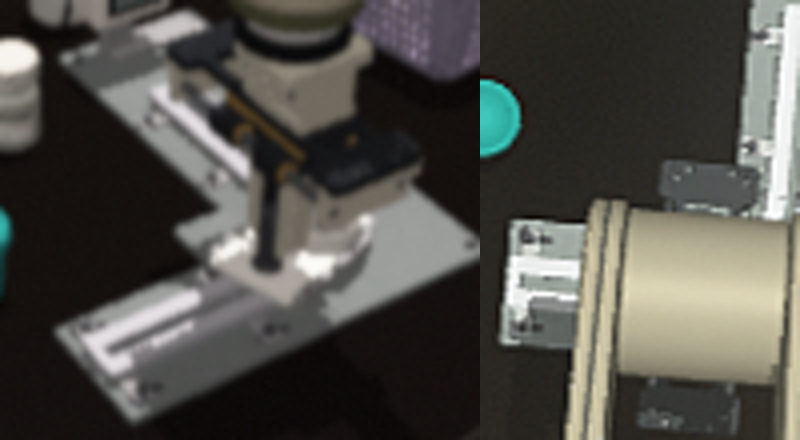

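The carrier is following. It has entered the bend and started to turn, with the cup upright behind the fingers at about (335,235), and the force has relaxed to about 0.

{"op": "carry_out", "data": {"targets": [{"hand":10,"x":-0.0058,"y":0.0012,"z":0,"ax":0,"ay":0,"az":0},{"hand":10,"x":-0.0115,"y":0.0029,"z":0,"ax":0,"ay":0,"az":0},{"hand":10,"x":-0.0171,"y":0.0049,"z":0,"ax":0,"ay":0,"az":0},{"hand":10,"x":-0.0225,"y":0.0073,"z":0,"ax":0,"ay":0,"az":0},{"hand":10,"x":-0.0225,"y":0.0073,"z":0,"ax":0,"ay":0,"az":0}]}}

```text
t: 11.78
tool_pos: [0.4859, -0.0169, 0.2377]
orientation: [2.343, 2.092, -0.0]
force: [0.9, -0.6, 0.0]
opening: 0.009
gripper_force: 0.0
```

```bash
python3 -c "
from h import *
rep([.4889,.0878,.235])
"
```

```text
t 11.78 p [ 0.4859 -0.0169  0.2377] yaw_y -6.49 F(track) 1.0 -0.46 0.0 op 0.009 gf 0.0
q [-0.14  -0.027  1.969 -0.     1.199 -0.027] zaxis [ 3.e-04 -5.e-04 -1.e+00]
shift tool [ 0.1043 -0.0089  0.0026]
```

{"op": "carry_out", "data": {"targets": [{"hand":10,"x":0,"y":0,"z":-0.015,"ax":0,"ay":0,"az":0},{"hand":10,"x":0,"y":0,"z":-0.04,"ax":0,"ay":0,"az":0},{"hand":20,"x":0,"y":0,"z":-0.07,"ax":0,"ay":0,"az":0},{"hand":35,"x":0,"y":0,"z":-0.09,"ax":0,"ay":0,"az":0},{"hand":45,"x":0,"y":0,"z":-0.09,"ax":0,"ay":0,"az":0}]}}

```text
t: 12.4
tool_pos: [0.4866, -0.0162, 0.3307]
orientation: [2.34, 2.091, 0.005]
force: [0.4, -0.6, 0.6]
opening: 0.0343
gripper_force: 0.0
```

```bash
python3 -c "
from h import *
s,_=read_camera('scene');np.save('/tmp/s6.npy',s)
a=cv2.resize(s[170:270,220:340],None,fx=6,fy=6,interpolation=cv2.INTER_CUBIC)
cv2.imwrite('pics/m6.png',a)
rep()
"
```

```text
t 12.45 p [ 0.486  -0.0161  0.329 ] yaw_y -6.43 F(track) -0.5 0.46 -0.73 op 0.038 gf 0.0
q [-0.139 -0.133  1.892 -0.     1.381 -0.026] zaxis [ 2.6e-03 -4.0e-04 -1.0e+00]
```

View pics/m6.png

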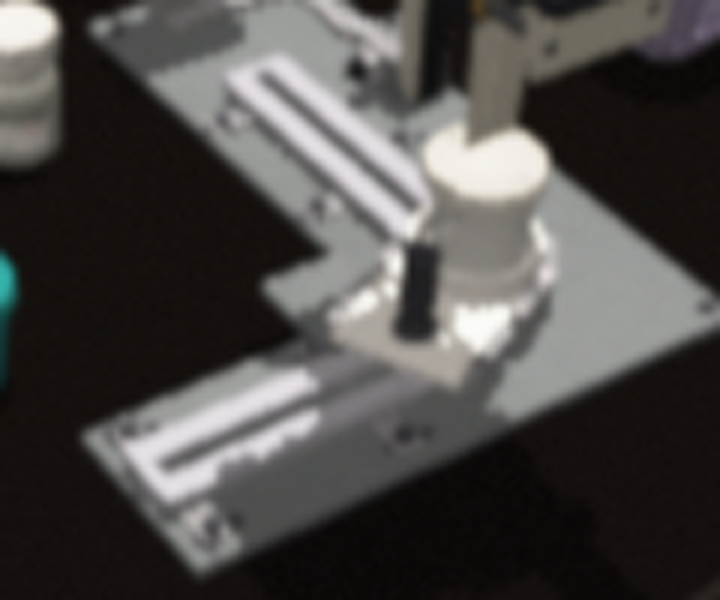

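The knob slipped out of the light grip part-way into the bend. It now stands at about (421,250) at the top and (414,335) at the base. The cup is upright at (485,215).

```bash
python3 - <<'E'
from h import *
K=np.array([.4889,.0878]);s=np.load('/tmp/s6.npy').max(2).astype(int)
f=lambda x,y:(220+(x+.5)/6-.5,170+(y+.5)/6-.5)
for n,pt,z in(('top',(422,252),.082),('base',(414,335),.036),('cup lid',(487,163),.093)):
    P=onz('scene',*f(*pt),z)[:2];d=P-K;print(n,P.round(4),'track rel K',(d@ex).round(4),(d@ey).round(4))
for v in range(209,229,2):print(v,s[v,283:298])
for y in np.arange(-.065,-.1,-.005):
    th=np.arcsin(max(0,(-.0645-y)/.085));x=.085*(1-np.cos(th));P=K+ex*x+ey*y
    print(round(y,3),round(np.degrees(th),1),P.round(4),proj('scene',np.array([[*P,.082],[*P,.047]])).round(1).tolist())
E
```

```text
top [0.4822 0.0035] track rel K 0.0028 -0.0845
base [0.479  0.0078] track rel K -0.0009 -0.0806
cup lid [ 0.5018 -0.0567] track rel K 0.0291 -0.1421
209 [100 106 143 168 180 194 153 132 143 131 128 131 131 128 129]
211 [153 172 186 169 103  61  50  53  63  72 101 121 129 129 130]
213 [158 198 233 228 130  44  39  40  38  54  93 124 132 132 132]
215 [141 182 219 202 108  38  34  33  37  66 117 147 155 153 149]
217 [188 224 221 156  70  35  32  35  37  71 125 145 150 150 150]
219 [193 199 203 133  55  33  34  35  40  86 146 161 157 156 155]
221 [176 169 154 101  51  34  33  35  60 114 160 174 192 224 228]
223 [170 158 115  63  37  35  34  34  47  88 141 170 202 240 249]
225 [170 157 114  69  48  44  43  44  58 106 170 189 200 234 247]
227 [171 170 163 151 136 131 130 133 143 159 188 207 185 179 191]
-0.065 0.3 [0.4816 0.0232] [[284.8, 214.6], [284.1, 224.3]]
-0.07 3.7 [0.4812 0.0182] [[286.2, 213.9], [285.5, 223.6]]
-0.075 7.1 [0.4811 0.0132] [[287.6, 213.2], [286.9, 222.9]]
-0.08 10.5 [0.4813 0.0081] [[288.9, 212.4], [288.2, 222.1]]
-0.085 14.0 [0.4818 0.0031] [[290.1, 211.6], [289.4, 221.2]]
-0.09 17.5 [ 0.4827 -0.0021] [[291.3, 210.7], [290.5, 220.3]]
-0.095 21.0 [ 0.4839 -0.0072] [[292.3, 209.7], [291.5, 219.4]]
-0.1 24.7 [ 0.4854 -0.0124] [[293.3, 208.7], [292.5, 218.3]]
```

{"op": "carry_out", "data": {"newtons": 15, "targets": [{"hand":45,"x":0.012,"y":-0.004,"z":0,"ax":0,"ay":0,"az":0},{"hand":45,"x":0.0205,"y":-0.0068,"z":0,"ax":0,"ay":0,"az":0},{"hand":45,"x":0.0205,"y":-0.0068,"z":0.025,"ax":0,"ay":0,"az":0},{"hand":45,"x":0.0205,"y":-0.0068,"z":0.055,"ax":0,"ay":0,"az":0},{"hand":45,"x":0.0205,"y":-0.0068,"z":0.08,"ax":0,"ay":0,"az":0},{"hand":45,"x":0.0205,"y":-0.0068,"z":0.091,"ax":0,"ay":0,"az":0},{"hand":45,"x":0.0205,"y":-0.0068,"z":0.091,"ax":0,"ay":0,"az":0}]}}

```text
t: 13.32
tool_pos: [0.4807, 0.0053, 0.2359]
orientation: [-2.341, -2.092, 0.002]
force: [-1.2, -0.3, -0.9]
opening: 0.0417
gripper_force: 0.0
```

{"op": "carry_out", "data": {"newtons": 8, "targets": [{"hand":30,"x":0,"y":0,"z":0,"ax":0,"ay":0,"az":0},{"hand":22,"x":0,"y":0,"z":0,"ax":0,"ay":0,"az":0},{"hand":15,"x":0,"y":0,"z":0,"ax":0,"ay":0,"az":0},{"hand":10,"x":0,"y":0,"z":0,"ax":0,"ay":0,"az":0}]}}

```text
t: 13.82
tool_pos: [0.4817, 0.0049, 0.2375]
orientation: [2.342, 2.092, 0.002]
force: [0.8, 1.1, 3.1]
opening: 0.0177
gripper_force: 8.0
```

```bash
python3 -c "
from h import *
rep([.4816,.0051,.237])
"
```

```text
t 13.82 p [0.4817 0.0049 0.2375] yaw_y -6.44 F(track) 0.65 1.13 3.11 op 0.0177 gf 8.000382632017136
q [-0.096 -0.04   1.982  0.     1.198  0.016] zaxis [ 1.5e-03 -1.0e-04 -1.0e+00]
shift tool [ 0.0002 -0.0001  0.0005]
```

{"op": "carry_out", "data": {"targets": [{"hand":10,"x":0,"y":0,"z":0,"ax":0,"ay":0,"az":0.15},{"hand":10,"x":0,"y":0,"z":0,"ax":0,"ay":0,"az":0.32},{"hand":10,"x":0,"y":0,"z":0,"ax":0,"ay":0,"az":0.5},{"hand":10,"x":0,"y":0,"z":0,"ax":0,"ay":0,"az":0.68},{"hand":10,"x":0,"y":0,"z":0,"ax":0,"ay":0,"az":0.86},{"hand":10,"x":0,"y":0,"z":0,"ax":0,"ay":0,"az":1.04},{"hand":10,"x":0,"y":0,"z":0,"ax":0,"ay":0,"az":1.22},{"hand":10,"x":0,"y":0,"z":0,"ax":0,"ay":0,"az":1.353}]}}

```text
t: 14.82
tool_pos: [0.4814, 0.005, 0.2371]
orientation: [-3.137, -0.157, -0.001]
force: [-1.0, 1.4, 1.3]
opening: 0.0181
gripper_force: 8.0
```

```bash
python3 -c "
from h import *
rep([.4816,.0051,.237])
s,_=read_camera('scene');np.save('/tmp/s7.npy',s)
a=cv2.resize(s[170:270,220:340],None,fx=6,fy=6,interpolation=cv2.INTER_CUBIC)
cv2.imwrite('pics/m7.png',a)
rep()
"
```

```text
t 14.82 p [0.4814 0.005  0.2371] yaw_y -84.26 F(track) -1.14 1.29 1.34 op 0.0181 gf 7.998369857668877
q [-0.096 -0.04   1.982  0.     1.198  1.374] zaxis [ 5.e-04  2.e-04 -1.e+00]
shift tool [ 0.0002 -0.0001  0.0001]
t 14.88 p [0.4814 0.005  0.237 ] yaw_y -84.59 F(track) -0.61 1.2 2.34 op 0.0178 gf 7.999898046255112
q [-0.096 -0.04   1.982  0.     1.198  1.38 ] zaxis [ 4.e-04  2.e-04 -1.e+00]
```

View pics/m7.png

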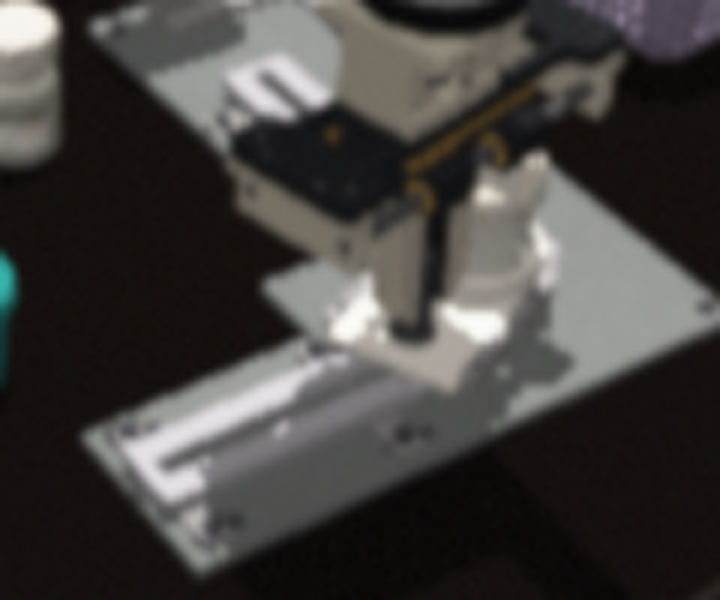

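The gripper now spans the knob fore and aft. The carrier has not moved and the cup is upright at (500,250).

{"op": "carry_out", "data": {"newtons": 13, "targets": [{"hand":10,"x":0,"y":0.003,"z":0,"ax":0,"ay":0,"az":-0.035},{"hand":10,"x":0.0002,"y":0.0059,"z":0,"ax":0,"ay":0,"az":-0.07},{"hand":10,"x":0.0005,"y":0.0089,"z":0,"ax":0,"ay":0,"az":-0.105},{"hand":10,"x":0.0008,"y":0.0118,"z":0,"ax":0,"ay":0,"az":-0.14}]}}

```text
t: 15.38
tool_pos: [0.4833, -0.0066, 0.237]
orientation: [-3.117, -0.39, -0.0]
force: [-0.2, 1.9, 3.2]
opening: 0.0179
gripper_force: 13.0
```

```bash
cat >>h.py <<'E'
def tf():
    s=read_state();M=R.from_rotvec(s['orientation']).as_matrix();p=s['tool_pos'];K=np.array([.4889,.0878]);d=p[:2]-K
    x,y=d@ex,d@ey;c=np.array([.085,-.1495+.085]);r=np.array([x,y])-c
    print('t',round(s['t'],2),'track',x.round(4),y.round(4),'theta',np.degrees(np.arctan2(-r[1],-r[0])).round(1),'r',np.hypot(*r).round(4),'z',p[2].round(4),'yawrel',(np.degrees(np.arctan2(M[1,1],M[0,1]))+6.45).round(1),'Ftool',(M.T@s['force']).round(2),'op',round(s['opening'],4),round(s['gripper_force'],1))
E
python3 -c "
from h import *
tf();read_camera('top');tf()"
```

```text
t 15.38 track 0.0051 -0.0944 theta 20.5 r 0.0854 z 0.237 yawrel -69.3 Ftool [ 0.26 -1.9  -3.24] op 0.0179 13.0
t 15.43 track 0.0052 -0.0948 theta 20.8 r 0.0854 z 0.237 yawrel -69.2 Ftool [-0.65  0.81 -2.34] op 0.0178 13.0
```

{"op": "carry_out", "data": {"targets": [{"hand":10,"x":0.0002,"y":0.0059,"z":0,"ax":0,"ay":0,"az":-0.07},{"hand":10,"x":0.0008,"y":0.0118,"z":0,"ax":0,"ay":0,"az":-0.14},{"hand":10,"x":0.0019,"y":0.0177,"z":0,"ax":0,"ay":0,"az":-0.209},{"hand":10,"x":0.0033,"y":0.0234,"z":0,"ax":0,"ay":0,"az":-0.279}]}}

```text
t: 15.92
tool_pos: [0.4921, -0.0285, 0.237]
orientation: [-3.032, -0.82, 0.001]
force: [-3.9, 2.1, 6.1]
opening: 0.0174
gripper_force: 13.0
```

```bash
python3 -c "
from h import *
tf();read_camera('top');tf()"
```

```text
t 15.93 track 0.0162 -0.1152 theta 36.4 r 0.0855 z 0.237 yawrel -53.3 Ftool [-2.28 -3.78 -6.05] op 0.0174 13.0
t 15.97 track 0.0166 -0.1158 theta 36.9 r 0.0855 z 0.237 yawrel -53.1 Ftool [-1.31 -0.05 -2.24] op 0.0178 13.0
```

{"op": "carry_out", "data": {"targets": [{"hand":10,"x":0.0001,"y":0.0059,"z":-0.0003,"ax":0,"ay":0,"az":-0.07},{"hand":10,"x":0.0006,"y":0.0118,"z":-0.0005,"ax":0,"ay":0,"az":-0.14},{"hand":10,"x":0.0017,"y":0.0177,"z":-0.0005,"ax":0,"ay":0,"az":-0.209},{"hand":10,"x":0.0031,"y":0.0234,"z":-0.0005,"ax":0,"ay":0,"az":-0.279}]}}

```text
t: 16.48
tool_pos: [0.5064, -0.0473, 0.2371]
orientation: [-2.89, -1.231, 0.001]
force: [-1.9, 0.5, 2.1]
opening: 0.0178
gripper_force: 13.0
```

```bash
python3 -c "
from h import *
tf();read_camera('top');tf()"
```

```text
t 16.48 track 0.0325 -0.1323 theta 52.3 r 0.0857 z 0.2371 yawrel -37.4 Ftool [-0.96 -1.67 -2.1 ] op 0.0178 13.0
t 16.52 track 0.033 -0.1326 theta 52.7 r 0.0857 z 0.2372 yawrel -37.2 Ftool [-0.06  0.46  0.49] op 0.0176 13.0
```

{"op": "carry_out", "data": {"targets": [{"hand":10,"x":0.0002,"y":0.0059,"z":0,"ax":0,"ay":0,"az":-0.07},{"hand":10,"x":0.0008,"y":0.0118,"z":0,"ax":0,"ay":0,"az":-0.14},{"hand":10,"x":0.0019,"y":0.0177,"z":0,"ax":0,"ay":0,"az":-0.209},{"hand":10,"x":0.0033,"y":0.0234,"z":0,"ax":0,"ay":0,"az":-0.279},{"hand":10,"x":0.0051,"y":0.0291,"z":0,"ax":0,"ay":0,"az":-0.349}]}}

```text
t: 17.15
tool_pos: [0.5308, -0.0639, 0.2371]
orientation: [-2.633, -1.713, 0.002]
force: [-3.2, -1.4, 3.1]
opening: 0.0176
gripper_force: 13.0
```

```bash
python3 -c "
from h import *
tf();read_camera('top');tf()"
```

```text
t 17.15 track 0.0587 -0.146 theta 72.1 r 0.0857 z 0.2371 yawrel -17.5 Ftool [-2.55 -2.33 -3.07] op 0.0176 13.0
t 17.2 track 0.0592 -0.1463 theta 72.5 r 0.0858 z 0.2372 yawrel -17.3 Ftool [-1.66  0.41  0.86] op 0.0178 13.0
```

{"op": "carry_out", "data": {"targets": [{"hand":10,"x":0.0002,"y":0.0059,"z":0,"ax":0,"ay":0,"az":-0.07},{"hand":10,"x":0.0007,"y":0.0118,"z":0,"ax":0,"ay":0,"az":-0.14},{"hand":10,"x":0.0017,"y":0.0177,"z":0,"ax":0,"ay":0,"az":-0.209},{"hand":10,"x":0.0031,"y":0.0234,"z":0,"ax":0,"ay":0,"az":-0.275},{"hand":10,"x":0.0045,"y":0.0285,"z":0,"ax":0,"ay":0,"az":-0.302},{"hand":10,"x":0.006,"y":0.0335,"z":0,"ax":0,"ay":0,"az":-0.302}]}}

```text
t: 17.95
tool_pos: [0.5641, -0.072, 0.237]
orientation: [-2.348, -2.086, 0.001]
force: [-3.4, -1.3, 2.4]
opening: 0.0181
gripper_force: 13.0
```

```bash
python3 -c "
from h import *
tf();read_camera('top');tf()"
```

```text
t 17.95 track 0.0927 -0.1504 theta 95.1 r 0.0862 z 0.237 yawrel -0.3 Ftool [-1.68 -3.27 -2.42] op 0.0181 13.0
t 18.0 track 0.0933 -0.1503 theta 95.5 r 0.0862 z 0.2372 yawrel -0.3 Ftool [-1.33  0.05  0.41] op 0.0174 13.0
```

{"op": "carry_out", "data": {"targets": [{"hand":10,"x":-0.0003,"y":0.005,"z":0,"ax":0,"ay":0,"az":0},{"hand":10,"x":-0.0005,"y":0.01,"z":0,"ax":0,"ay":0,"az":0},{"hand":10,"x":-0.0005,"y":0.015,"z":0,"ax":0,"ay":0,"az":0},{"hand":10,"x":-0.0005,"y":0.02,"z":0,"ax":0,"ay":0,"az":0}]}}

```text
t: 18.5
tool_pos: [0.5842, -0.0747, 0.2371]
orientation: [-2.347, -2.088, -0.0]
force: [-0.8, 0.0, -0.7]
opening: 0.0177
gripper_force: 13.0
```

```bash
python3 -c "
from h import *
tf();read_camera('top');tf()"
```

```text
t 18.5 track 0.113 -0.1508 theta 108.0 r 0.0907 z 0.2371 yawrel -0.2 Ftool [-0.09 -0.83  0.67] op 0.0177 13.0
t 18.55 track 0.1135 -0.1508 theta 108.2 r 0.0909 z 0.2372 yawrel -0.2 Ftool [0.41 0.56 1.98] op 0.0175 13.0
```

{"op": "carry_out", "data": {"targets": [{"hand":10,"x":0,"y":0.005,"z":0,"ax":0,"ay":0,"az":0},{"hand":10,"x":0,"y":0.01,"z":0,"ax":0,"ay":0,"az":0},{"hand":10,"x":0,"y":0.015,"z":0,"ax":0,"ay":0,"az":0},{"hand":10,"x":0,"y":0.02,"z":0,"ax":0,"ay":0,"az":0}]}}

```text
t: 19.05
tool_pos: [0.6037, -0.0771, 0.2371]
orientation: [-2.346, -2.088, 0.002]
force: [-4.4, -0.5, 3.1]
opening: 0.0174
gripper_force: 13.0
```

```bash
python3 -c "
from h import *
tf();read_camera('top');tf()"
```

```text
t 19.05 track 0.1326 -0.151 theta 118.8 r 0.0987 z 0.2371 yawrel -0.2 Ftool [-1.02 -4.35 -3.12] op 0.0174 13.0
t 19.1 track 0.1331 -0.151 theta 119.1 r 0.099 z 0.2372 yawrel -0.2 Ftool [-0.38 -0.46  1.9 ] op 0.0179 13.0
```

{"op": "carry_out", "data": {"targets": [{"hand":10,"x":0,"y":0.004,"z":0,"ax":0,"ay":0,"az":0},{"hand":10,"x":0,"y":0.008,"z":0,"ax":0,"ay":0,"az":0},{"hand":10,"x":0,"y":0.012,"z":0,"ax":0,"ay":0,"az":0},{"hand":10,"x":0,"y":0.015,"z":0,"ax":0,"ay":0,"az":0},{"hand":10,"x":0,"y":0.015,"z":0,"ax":0,"ay":0,"az":0}]}}

```text
t: 19.73
tool_pos: [0.6191, -0.0788, 0.2372]
orientation: [2.346, 2.088, 0.001]
force: [0.3, -0.2, -2.8]
opening: 0.0171
gripper_force: 13.0
```

```bash
python3 -c "
from h import *
tf();p=np.load('/tmp/top0.npz')['p'];V=p.max(2)
K=np.array([.4889,.0878])
for n,(x,y),z in(('roller',(400,245),.027),('roller2',(397,247),.027),('housing',(428,243),.04)):
    d=onz('top',190+(x+.5)/4-.5,115+(y+.5)/4-.5,z)[:2]-K;print(n,(d@ex).round(4),(d@ey).round(4))
print(V[168:186,286:302])
"
```

```text
t 19.73 track 0.1481 -0.1509 theta 126.1 r 0.107 z 0.2372 yawrel -0.2 Ftool [-0.18  0.36  2.76] op 0.0171 13.0
roller 0.1966 -0.1926
roller2 0.1948 -0.1904
housing 0.1984 -0.2134
[[172 172 170 170 172 172 174 192 227 231 214 142 128 211 183 172]
 [174 174 172 175 176 181 163 177 235 218 213 187 165 179 175 168]
 [176 174 172 176 156 100  88 150 235 216 209 181 169 163 122 107]
 [175 174 174 176 156  83  79 147 231 218 206 173 174 151  79 106]
 [175 175 178 181 154  76  76 146 230 220 201 156 174 173 152 142]
 [177 181 172 158 209 220 155 140 230 220 193 122 138 151 174 171]
 [183 163  84  99 171 227 187 154 228 218 204 178 212 197 170 174]
 [165  83  64 119 186 222 191 161 225 216 203 183 216 196 168 172]
 [ 94  57  63 106 190 223 199 176 223 221 207 171 215 193 170 170]
 [ 85  85  64 133 236 247 224 192 220 221 226 216 211 179 171 170]
 [153  92  92  99 118 108 140 209 220 222 219 179 188 181 171 170]
 [157  81  90  89  88  79 157 238 219 212 197 166 173 178 173 172]
 [175 174 179 159  90  87 160 238 219 214 199 168 175 166 152 180]
 [176 179 185 165  91  80 156 241 221 216 196 172 155  86 108 153]
 [172 175 181 161  90  82 161 252 231 214 177 180 154  67  84 128]
 [171 175 179 160  90  89  92 126 153 168 152 156 163 163 170 180]
 [174 175 180 159  87  95  90  78  74  81  76  71  76  78  76  79]
 [173 175 177 155  83  86  88  85  83  84  84  85  81  68  95 151]]
```

{"op": "carry_out", "data": {"targets": [{"hand":10,"x":0,"y":0.003,"z":0,"ax":0,"ay":0,"az":0},{"hand":10,"x":0,"y":0.006,"z":0,"ax":0,"ay":0,"az":0},{"hand":10,"x":0,"y":0.009,"z":0,"ax":0,"ay":0,"az":0}]}}

```text
t: 20.1
tool_pos: [0.6277, -0.0798, 0.2372]
orientation: [-2.347, -2.088, 0.0]
force: [-2.9, 2.2, -0.7]
opening: 0.0178
gripper_force: 13.0
```

{"op": "carry_out", "data": {"targets": [{"hand":10,"x":0,"y":0.001,"z":0,"ax":0,"ay":0,"az":0},{"hand":10,"x":0,"y":0.002,"z":0,"ax":0,"ay":0,"az":0}]}}

```text
t: 20.35
tool_pos: [0.6297, -0.0801, 0.2372]
orientation: [2.347, 2.088, 0.0]
force: [-1.5, 0.9, -2.1]
opening: 0.0174
gripper_force: 13.0
```

{"op": "carry_out", "data": {"targets": [{"hand":10,"x":0,"y":0.0005,"z":0,"ax":0,"ay":0,"az":0},{"hand":10,"x":0,"y":0.001,"z":0,"ax":0,"ay":0,"az":0}]}}

```text
t: 20.6
tool_pos: [0.6307, -0.0803, 0.2372]
orientation: [2.347, 2.088, 0.0]
force: [-0.6, 1.6, -2.7]
opening: 0.0176
gripper_force: 13.0
```

```bash
python3 -c "
from h import *
tf()"
```

```text
t 20.6 track 0.1597 -0.1511 theta 130.8 r 0.1144 z 0.2372 yawrel -0.2 Ftool [ 1.52 -0.74  2.7 ] op 0.0176 13.0
```

{"op": "carry_out", "data": {"targets": [{"hand":10,"x":0,"y":0.0005,"z":0,"ax":0,"ay":0,"az":0},{"hand":10,"x":0,"y":0.001,"z":0,"ax":0,"ay":0,"az":0},{"hand":10,"x":0,"y":0.001,"z":0,"ax":0,"ay":0,"az":0}]}}

```text
t: 20.98
tool_pos: [0.6317, -0.0805, 0.2372]
orientation: [2.347, 2.088, 0.0]
force: [1.6, 1.3, -3.3]
opening: 0.0175
gripper_force: 13.0
```

{"op": "carry_out", "data": {"targets": [{"hand":10,"x":0,"y":0.0005,"z":0,"ax":0,"ay":0,"az":0},{"hand":10,"x":0,"y":0.001,"z":0,"ax":0,"ay":0,"az":0},{"hand":10,"x":0,"y":0.001,"z":0,"ax":0,"ay":0,"az":0}]}}

```text
t: 21.35
tool_pos: [0.6327, -0.0805, 0.2372]
orientation: [2.347, 2.088, 0.0]
force: [1.3, -0.4, -4.1]
opening: 0.0176
gripper_force: 13.0
```

```bash
python3 -c "
from h import *
tf()"
```

```text
t 21.35 track 0.1618 -0.1511 theta 131.6 r 0.1158 z 0.2372 yawrel -0.2 Ftool [-0.26  1.33  4.1 ] op 0.0176 13.0
```

```bash
cat >>h.py <<'E'
def av(n=6):
    F=[]
    for _ in range(n):
        read_camera('top');s=read_state();F.append([ex@s['force'][:2],ey@s['force'][:2],s['force'][2]])
    F=np.array(F);print('avgF track',F.mean(0).round(2),'sd',F.std(0).round(2));tf()
E
python3 -c "
from h import *
av()"
```

```text
avgF track [ 2.12  0.26 -3.97] sd [0.68 0.45 0.41]
t 21.65 track 0.1618 -0.1511 theta 131.5 r 0.1157 z 0.2372 yawrel -0.2 Ftool [0.08 3.27 4.67] op 0.0176 13.0
```

{"op": "carry_out", "data": {"targets": [{"hand":10,"x":0,"y":0.0005,"z":0,"ax":0,"ay":0,"az":0},{"hand":10,"x":0,"y":0.001,"z":0,"ax":0,"ay":0,"az":0}]}}

```text
t: 21.9
tool_pos: [0.6336, -0.0806, 0.2373]
orientation: [-2.347, -2.088, 0.0]
force: [1.5, -0.1, -3.3]
opening: 0.0178
gripper_force: 13.0
```

```bash
python3 -c "
from h import *
av()"
```

```text
avgF track [ 1.36 -0.24 -3.85] sd [0.26 0.28 0.29]
t 22.2 track 0.1627 -0.1511 theta 131.9 r 0.1164 z 0.2373 yawrel -0.2 Ftool [-0.41  1.64  3.61] op 0.0174 13.0
```

{"op": "carry_out", "data": {"targets": [{"hand":10,"x":0,"y":0.0005,"z":0.0003,"ax":0,"ay":0,"az":0},{"hand":10,"x":0,"y":0.001,"z":0.0005,"ax":0,"ay":0,"az":0}]}}

```text
t: 22.45
tool_pos: [0.6348, -0.0808, 0.2371]
orientation: [2.347, 2.088, 0.001]
force: [0.8, -0.2, -0.2]
opening: 0.0179
gripper_force: 13.0
```

```bash
python3 -c "
from h import *
av()"
```

```text
avgF track [ 2.42 -0.45 -1.5 ] sd [0.34 0.5  0.3 ]
t 22.75 track 0.164 -0.1511 theta 132.4 r 0.1172 z 0.2371 yawrel -0.2 Ftool [-1.1   2.51  1.32] op 0.0177 13.0
```

{"op": "carry_out", "data": {"targets": [{"hand":10,"x":0,"y":0.0005,"z":0,"ax":0,"ay":0,"az":0},{"hand":10,"x":0,"y":0.001,"z":0,"ax":0,"ay":0,"az":0}]}}

```text
t: 23.0
tool_pos: [0.6357, -0.0809, 0.237]
orientation: [2.347, 2.088, 0.0]
force: [1.0, -0.2, 0.4]
opening: 0.0179
gripper_force: 13.0
```

```bash
python3 -c "
from h import *
av()"
```

```text
avgF track [ 2.29 -0.4   0.66] sd [0.48 0.62 0.24]
t 23.3 track 0.1648 -0.1511 theta 132.7 r 0.1178 z 0.237 yawrel -0.2 Ftool [ 0.48  2.34 -0.42] op 0.018 13.0
```

{"op": "carry_out", "data": {"targets": [{"hand":10,"x":0,"y":0.0005,"z":0,"ax":0,"ay":0,"az":0},{"hand":10,"x":0,"y":0.001,"z":0,"ax":0,"ay":0,"az":0}]}}

```text
t: 23.55
tool_pos: [0.6364, -0.0809, 0.2369]
orientation: [-2.347, -2.088, 0.001]
force: [-1.6, 0.4, 4.5]
opening: 0.0177
gripper_force: 13.0
```

```bash
python3 -c "
from h import *
av(5)"
```

```text
avgF track [-1.43 -0.13  4.49] sd [0.55 0.34 0.49]
t 23.8 track 0.1656 -0.151 theta 133.0 r 0.1182 z 0.2369 yawrel -0.2 Ftool [ 0.42 -2.19 -4.57] op 0.0178 13.0
```

{"op": "carry_out", "data": {"targets": [{"hand":10,"x":0,"y":0.0005,"z":0,"ax":0,"ay":0,"az":0},{"hand":10,"x":0,"y":0.001,"z":0,"ax":0,"ay":0,"az":0}]}}

```text
t: 24.05
tool_pos: [0.6372, -0.0809, 0.2368]
orientation: [-2.346, -2.087, 0.001]
force: [-4.2, 1.8, 7.6]
opening: 0.0177
gripper_force: 13.0
```

```bash
python3 -c "
from h import *
av(5)"
```

```text
avgF track [-3.64  0.69  6.51] sd [0.68 0.28 0.64]
t 24.3 track 0.1663 -0.1509 theta 133.3 r 0.1186 z 0.2367 yawrel -0.2 Ftool [ 1.07 -4.52 -6.92] op 0.0178 13.0
```

{"op": "carry_out", "data": {"targets": [{"hand":10,"x":0,"y":-0.0005,"z":-0.0005,"ax":0,"ay":0,"az":0},{"hand":10,"x":0,"y":-0.001,"z":-0.0008,"ax":0,"ay":0,"az":0}]}}

```text
t: 24.55
tool_pos: [0.6365, -0.0808, 0.237]
orientation: [-2.347, -2.088, -0.0]
force: [2.9, 0.3, -2.5]
opening: 0.0178
gripper_force: 13.0
```

```bash
python3 -c "
from h import *
av(5)"
```

```text
avgF track [ 2.67  0.62 -2.41] sd [0.44 0.28 0.69]
t 24.8 track 0.1656 -0.1511 theta 132.9 r 0.1183 z 0.2371 yawrel -0.2 Ftool [0.45 2.69 3.5 ] op 0.0179 13.0
```

{"op": "carry_out", "data": {"targets": [{"hand":21,"x":0,"y":0,"z":0,"ax":0,"ay":0,"az":0},{"hand":24,"x":0,"y":0,"z":0,"ax":0,"ay":0,"az":0},{"hand":25,"x":0,"y":0,"z":0,"ax":0,"ay":0,"az":0},{"hand":25,"x":0,"y":0,"z":0,"ax":0,"ay":0,"az":0}]}}

```text
t: 25.3
tool_pos: [0.6365, -0.081, 0.2376]
orientation: [2.347, 2.088, -0.0]
force: [-0.2, 0.5, 0.0]
opening: 0.0232
gripper_force: 0.0
```

```bash
python3 -c "
from h import *
av(4)"
```

```text
avgF track [-0.44  0.35 -0.42] sd [0.47 0.28 0.26]
t 25.5 track 0.1657 -0.1511 theta 133.0 r 0.1183 z 0.2376 yawrel -0.2 Ftool [ 0.11 -0.74  0.42] op 0.0229 0.0
```

{"op": "carry_out", "data": {"targets": [{"hand":25,"x":0,"y":0,"z":-0.004,"ax":0,"ay":0,"az":0},{"hand":25,"x":0,"y":0,"z":-0.01,"ax":0,"ay":0,"az":0},{"hand":25,"x":0,"y":0,"z":-0.018,"ax":0,"ay":0,"az":0}]}}

```text
t: 25.88
tool_pos: [0.6366, -0.0809, 0.2561]
orientation: [2.347, 2.088, -0.0]
force: [-0.9, -0.5, -0.0]
opening: 0.0235
gripper_force: 0.0
```

{"op": "carry_out", "data": {"targets": [{"hand":25,"x":0,"y":0,"z":-0.015,"ax":0,"ay":0,"az":0},{"hand":25,"x":0,"y":0,"z":-0.035,"ax":0,"ay":0,"az":0},{"hand":25,"x":0,"y":0,"z":-0.06,"ax":0,"ay":0,"az":0},{"hand":25,"x":0.01,"y":-0.03,"z":-0.09,"ax":0,"ay":0,"az":0},{"hand":25,"x":0.03,"y":-0.08,"z":-0.1,"ax":0,"ay":0,"az":0},{"hand":25,"x":0.07,"y":-0.12,"z":-0.1,"ax":0,"ay":0,"az":0},{"hand":25,"x":0.12,"y":-0.15,"z":-0.1,"ax":0,"ay":0,"az":0},{"hand":25,"x":0.17,"y":-0.18,"z":-0.1,"ax":0,"ay":0,"az":0}]}}

```text
t: 26.88
tool_pos: [0.4766, 0.11, 0.3575]
orientation: [2.347, 2.086, 0.004]
force: [1.0, 0.3, 0.5]
opening: 0.0236
gripper_force: 0.0
```

```bash
python3 - <<'E'
from h import *
tf();p,_=read_camera('top');s,_=read_camera('scene');np.savez('/tmp/f.npz',p=p,s=s)
K=np.array([.4889,.0878]);P=K+ex*.1655-ey*.1495
V=p.max(2).astype(int)
print('pred knob px',proj('top',[*P,.082]),'lid',proj('top',[*(P+ex*.062),.093]))
u,v=proj('top',[*P,.082])[0].round().astype(int);print(V[v-6:v+7,u-7:u+8])
m=(V[v-7:v+8,u-7:u+8]<150);yy,xx=np.where(m);w=150-V[v-7:v+8,u-7:u+8][m];c=((xx*w).sum()/w.sum()+u-7,(yy*w).sum()/w.sum()+v-7)
d=onz('top',*c,.082)[:2]-K;print('knob',c,(d@ex).round(4),(d@ey).round(4))
print('roller before/after');print(np.load('/tmp/top0.npz')['p'].max(2)[170:182,280:294]);print(V[170:182,280:294])
E
```

```text
t 26.88 track -0.0147 0.0207 theta -40.5 r 0.1312 z 0.3575 yawrel -0.3 Ftool [ 0.43  0.95 -0.45] op 0.0236 0.0
pred knob px [[276.54654886 182.20305423]] lid [[278.56053155 161.65693617]]
[[250 252 250 253 254 254 253 253 250 249 250 247 245 245 246]
 [246 246 248 249 249 250 251 250 249 247 246 245 245 245 246]
 [245 245 245 246 248 251 253 252 250 247 245 245 245 244 246]
 [245 245 246 251 255 248 193 233 237 252 247 245 245 245 246]
 [245 246 253 255 206 137  98 111 157 241 250 246 245 245 245]
 [245 250 245 150  89  90  88  86  95 198 255 246 245 245 246]
 [247 255 246  48  67  98  97  94  77 179 255 247 245 245 246]
 [252 255 206  34  68 103 103  97  90 186 255 247 245 245 246]
 [241 168 103  43  54  80  98  95  66 176 255 247 245 245 247]
 [241 149 104  47  50  51  51  48  67 189 255 247 245 245 247]
 [241 161 151  86  47  46  49  64 137 234 252 246 245 245 247]
 [238 155 169 158 108  55  72 137 230 253 248 245 245 245 247]
 [251 233 156 158 207 255 255 255 251 249 246 245 245 245 247]]
knob (np.float64(275.2588538312943), np.float64(183.8058596265293)) 0.1602 -0.146
roller bef
[... 727 characters left out ...]
7 200 248 229 230 242 212 211 189 157 100  89 151]
 [149 197 247 229 223 227 237 213 209 183 157  84  80 149]
 [204 255 246 199 232 246 237 228 224 185 155  77  75 148]
 [255 236 163 198 250 251 246 229 215 152 191 226 157 142]
 [156 216 246 246 249 252 241 111  98  86 157 229 189 156]
 [249 248 248 246 246 252 240  43  65  96 161 227 192 161]
 [250 247 245 245 246 252 239  68  84  91 179 228 201 178]
 [246 245 245 245 246 248 240 213 185 103 216 249 226 194]
 [245 245 245 244 246 246 242 239 198  82 112 110 143 209]
 [247 245 245 245 246 243 232 229 191  78  87  80 159 239]
 [250 246 245 245 245 243 227 217 208 151  90  85 162 241]
 [255 246 245 245 246 244 227 215 210 159  89  83 157 242]]
```

```bash
python3 - <<'E'
from h import *
p,d=read_camera('top');X=cloud('top',d);K=np.array([.4889,.0878])
Z=X[140:180,260:300];m=(Z[...,2]>.082)&(Z[...,2]<.105);q=Z[m];r=q[:,:2]-K
print('lid pts',m.sum(),'z',np.median(q[:,2]).round(4),q[:,2].std().round(4),'centre track',np.median(r@ex).round(4),np.median(r@ey).round(4))
from plant import robot
print(robot.close_job())
E
```

```text
lid pts 350 z 0.0916 0.0038 centre track 0.2346 -0.1469
the job is handed in; nothing more can be done
None
```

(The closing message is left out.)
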